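# Close the dye pot with a keyed lid

### The job

Close the dye pot: with a fingertip push the peg on its lid round until the notch in the lid's edge is over the locating pin in the pot's rim, and only then press the lid down gently until its top is flush with the rim all round. Push and press only: do not grip or lift the lid. Leave everything else where it stands and finish with the hand clear.

Things in the scene. Friction and masses are not known exactly. Their poses are not given: they have to be found in the camera images.
- pot: the dye pot: a round steel pot fixed to the table, 176 mm across the rim, rim 100 mm above the table; a loop handle on each side (own +y, -y). Origin: centre of its underside; z up; x points at the locating pin. A steel stirrer shaft, 14 mm thick, stands on its axis, top 128 mm above the table. A rubber seal ring in its mouth (seal) carries the lid at 45 to 60 mm from the axis.
- pin (a point): top of the locating pin, 72 mm from the pot's axis, 98 mm above the table. The steel pin, 13 mm thick, lies along a radius of the pot through the rim at its own +x, reaching in to 64 mm from the axis; outside, its round head, 20 mm across, sticks out 17 mm from the pot wall and shows the pin's place while the lid hides the pin.
- lid: the lid: a loose white plastic disc, 156 mm across, 8 mm thick, about 0.18 kg, its 17 mm hole over the shaft, so it turns but cannot shift. Notch in its edge at own +x, 20 mm wide, in to 62 mm from the centre; peg on top at own -x. Origin: centre of underside. Underside 100 mm above the table at first, 92 mm when fully down (top flush with rim). Turns with 1 to 3 N at the peg, stays where left.
- lid_peg (a point): the centre of the top of the lid's peg: a black upright round peg 16 mm across, 22 mm tall above the lid's top, its axis 50 mm from the lid's centre, opposite the notch. Push it squarely along its circle, turning the hand with it on a long turn: a push towards or away from the centre wedges the lid on the shaft.
- lid_notch (a point): the middle of the notch in the lid's edge, at the level of the lid's underside, 72 mm from the lid's centre; it lies over pin (in plan) when the lid is rightly turned.
- seal (a joint): how far the seal ring under the lid is pushed down, m: 0 raised (start), 0.008 fully down (lid flush). It goes straight down with the lid under 6 to 10 N of push anywhere on the lid within 55 mm of its centre, meets a firm stop and stays where it is left. When the notch is not over the pin, the pin stops the lid's edge after 2 mm.
- dye_jar: a clear dye jar with a black screw cap, 56 mm across, 85 mm tall; a bystander, to be left alone. Origin: centre of its underside.
- cup: a white plastic cup, 68 mm across, 75 mm tall; a bystander, to be left alone. Origin: centre of its underside.
- soda_can: a plain drinks can, 60 mm across, 95 mm tall; a bystander, to be left alone. Origin: centre of its underside.
- bowl: a green plastic bowl, 130 mm across, 60 mm tall; a bystander, to be left alone. Origin: centre of its underside.
- spoon: a spoon lying on the table; a bystander, to be left alone. Origin: centre of its underside, or thereabouts.
- brush: a brush lying on the table; a bystander, to be left alone. Origin: centre of its underside, or thereabouts.
- squeeze: a white squeeze bottle, 52 mm across, 140 mm tall; a bystander, to be left alone. Origin: centre of its underside.
There are look-alikes about, which are no part of the job. Leave any blue or yellow look-alike of the lid alone.

How it is judged:
By the outcome, as a careful person would: the job done as asked, in the order asked, and still so for the second after the job is handed in, with the robot touching nothing.
It also fails if it takes over 53 s, if anything falls off the work surface, if the arm or the gripper's body presses on something with over 40 N, if the wrist force passes 120 N, or if a joint passes its speed limit or range.

### The arm

A 6-joint arm with a two-finger parallel gripper is mounted at the origin on the work surface. World frame = base frame: x ahead of the robot, y to its left, z up, the work surface at z = 0. Lengths are in mm, angles in degrees, forces in N, time in s.
With the tool pointing down it reaches from about 325 to 925 mm from the base axis. Payload 3.1 kg.
Tool frame: the origin (TCP) lies at the very end of the fingers, on their centre line; the grasp point (between the pads) lies grasp_offset behind it (grasp_offset is the distance from the TCP to the grasp point, in mm); z points along the fingers, y is the line along which they close (so a half turn about z gives the same grasp; the last joint's range is limited). The gripper opens to 85 mm and grips with 20 to 120 N. Pads are 22 mm wide; open, the fingers measure 114 mm over their backs; the gripper's body (76 mm by 85 mm) begins 54 mm behind the grasp point. The pads swing forward as they close: fully open they stand 13 mm farther back than shut.
Start: joints at [-78.106, 12.427, 92.441, -0, 75.132, -6.429], TCP at [196.507, -593.316, 231.3] pointing down, gripper open.
Joint ranges: [-157.48, 157.48], [-44.54, 120.13], [17.64, 146.25], [-64.5, 244.5], [7.68, 150.69], [-147.95, 147.95]. Speed limits (degrees/s): [159.86, 159.86, 180, 180, 180, 180].

### API

Orientations are given as [roll, pitch, yaw] about the fixed x, y, z axes, in that order (R = Rz(yaw) Ry(pitch) Rx(roll)).
In Python, from station import * gives the robot as it stands. Calls block until the motion is done:
- goto(position, orientation): joint-space move of the TCP to a pose.
- move_l(position, attitude=None, speed=150): straight line of the TCP; attitude=None keeps the orientation; speed is the mean speed in mm/s.
- move_j(angles): joint-space move.
- grip(opening, squeeze=None): finger opening in mm; squeeze is the grip in N (None keeps the last); returns when the fingers have stopped.
- wait(seconds).
- solve_ik(position, orientation): joint angles nearest the present ones, or None.
- get_obs(): the state.
- get_image(name): name is "side" or "top" or "wrist"; returns the picture (384x512x3 uint8, red, green, blue); there is no depth.
- get_calibration(name): a dict with "fx", "fy", "cx", "cy" (pixels), "R" (3x3) and "t" (3): a world point X has camera coordinates R X + t; the wrist camera has in their place "mount" (4x4, takes a point from camera to tool coordinates, whose origin is the TCP and whose axes are the flange's). Camera axes: x right, y down, z forward; pixel columns grow to the right and rows downward; lengths in mm; the calibration is good to about 2 mm. A picture is of the moment at which its call begins: read the wrist's pose just before it. get_calibration takes no time and is no camera call.
A pose or a line that the arm cannot do raises Unreachable and nothing moves.
- sign_off(): hands the job in; it is judged then, once.
Trained networks look in the newest picture that a camera, given by its name, has taken for a name from the list of things; names that differ only in an ending like _2 or _b are one class to them, and where a whole thing is asked for, a point or a joint stands for the part that bears it (a point fixed in the world has none). Each returns a list of dicts, best first, with "score" (0 to 1); they miss things now and then, are a little off and sometimes report something else, mostly with a low value. They report only what shows in the picture. A call takes as long as a camera call. They do not tell look-alikes from the thing itself.
- spot_in(name, camera): "extent" ([centre column, centre row, width, height] in pixels, round what is visible of it).
- regions_of(name, camera): "region" (384x512 bool, what is visible of it) and "extent" ([centre column, centre row, width, height] in pixels, round what is visible of it).
The state is a dict: "t": time; "joint_pos": joint angles; "qvel": joint speeds; "effort": joint torques, N m; "tcp_pos": TCP position; "ee_rot": TCP orientation; "wrist_force": force on the tool from outside, world axes, zero at the start; "moment": the same for the moment, N m; "grip_width": finger opening in mm; "grip_force": force on a finger pad.
Only numpy, scipy, OpenCV 4.12 (cv2) and the standard library are available. Lean on these libraries where they do the work, as an engineer would, in place of code of your own. Each camera call takes 0.05 s, during which the arm holds its last target. There are 200 camera calls.

## Working session

There is one attempt and no reset: what is moved stays moved. The work goes in short steps, each a Python script; the robot and the scene stay as the last script left them, time stands still between calls to the robot, and variables do not carry over. Pictures are saved under pics/ and viewed, at most 10 in all, crops included, and the job is handed in when it is done.

```bash
mkdir -p pics; python3 - <<'E'
from station import *
import cv2,numpy as np
ims=[]
for c in ["top","side"]:
    im=get_image(c); cv2.imwrite(f"pics/{c}0.png",im[:,:,::-1])
    k=get_calibration(c); print(c,k['fx'],k['cx'],k['cy'],np.round(k['R'],3).tolist(),np.round(k['t']))
    for n in ["pot","lid","lid_peg","lid_notch","pin"]:
        try: print(n,[(round(d['score'],2),np.round(d['extent'],1).tolist()) for d in spot_in(n,c)[:4]])
        except Exception as e: print(n,e)
o=get_obs();print(o['t'],o['grip_width'])
E
```

```text
top 485.910156661178 255.99238189056067 191.48352097695823 [[0.004, -1.0, -0.009], [-0.999, -0.004, -0.051], [0.051, 0.009, -0.999]] [  -3.  511. 1459.]
pot [(0.79, [251.2, 166.4, 82.1, 57.9])]
lid [(0.92, [222.5, 251.1, 50.2, 52.5]), (0.84, [251.8, 164.0, 54.5, 58.4]), (0.72, [329.6, 167.2, 49.5, 51.1])]
lid_peg [(0.79, [249.8, 164.5, 55.5, 54.0]), (0.69, [252.0, 112.1, 22.2, 22.8]), (0.65, [221.0, 251.8, 50.8, 50.6]), (0.61, [332.4, 168.3, 48.2, 50.3])]
lid_notch [(0.79, [250.7, 165.2, 55.8, 55.9]), (0.75, [329.2, 165.8, 55.9, 48.5]), (0.7, [222.6, 250.7, 51.8, 51.3]), (0.61, [388.0, 152.5, 21.2, 65.6])]
pin [(0.91, [252.4, 162.0, 78.9, 56.0]), (0.74, [200.8, 175.3, 22.1, 23.5])]
side 429.213260388019 252.90965060724335 190.8901708878094 [[-0.934, -0.356, -0.013], [-0.258, 0.701, -0.665], [0.245, -0.618, -0.747]] [ 473.  198. 1109.]
pot [(0.79, [224.0, 200.1, 81.0, 72.8])]
lid [(0.83, [223.9, 188.4, 56.9, 43.8]), (0.79, [299.7, 262.2, 59.6, 54.1]), (0.71, [256.3, 158.6, 46.2, 37.1])]
lid_peg [(0.97, [222.8, 186.3, 54.0, 44.5]), (0.92, [301.1, 264.0, 58.0, 52.7]), (0.56, [254.9, 155.2, 49.7, 33.3])]
lid_notch [(0.87, [302.9, 261.9, 58.9, 50.3]), (0.83, [225.8, 188.0, 62.3, 40.4]), (0.71, [256.7, 154.6, 50.6, 28.0])]
pin [(0.81, [222.9, 199.2, 86.4, 66.3])]
0.6 85.63386682879208
```

View pics/top0.png

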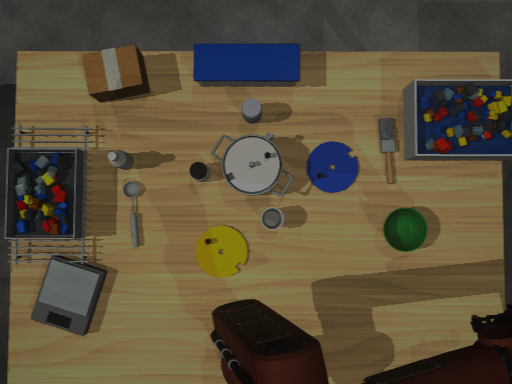

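View pics/side0.png

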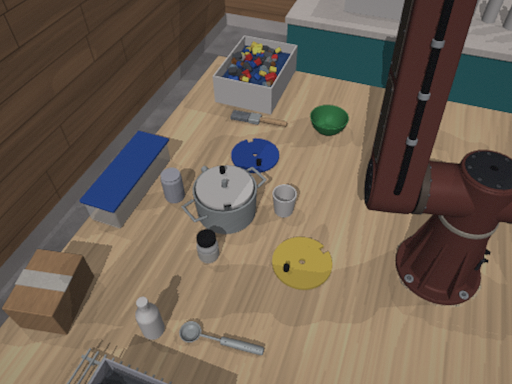

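The top picture shows three lid-like discs: white on the pot at (251,164), blue at (332,167) and yellow at (221,251). I choose the white one, which has the shaft through it and the pot's handles beside it. Next is a close crop.

```bash
python3 - <<'E'
import cv2,numpy as np
a=cv2.imread("pics/top0.png")[122:207,205:300]; b=cv2.imread("pics/side0.png")[150:240,178:273]
f=lambda x:cv2.resize(cv2.convertScaleAbs(x,alpha=1.4),(400,int(400*x.shape[0]/95)),interpolation=cv2.INTER_CUBIC)
A,B=f(a),f(b);h=max(len(A),len(B))
P=lambda x:np.pad(x,((0,h-len(x)),(0,0),(0,0)))
cv2.imwrite("pics/crop.png",np.hstack([P(A),P(B)]))
E
```

```text
(no output)
```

View pics/crop.png

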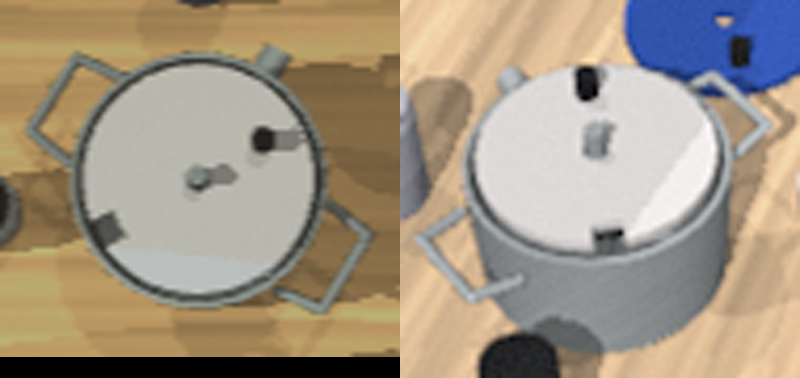

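The crop shows the white lid on its steel pot, both handles and the shaft. In top-picture pixels the shaft top is at (252,164), the peg at (267.5,155), the notch at (230,177) and the pin head at (270,136). I'll move the wrist camera over the pot to measure better.

```bash
cat > h.py <<'E'
from station import *
import numpy as np, cv2
from scipy.spatial.transform import Rotation as Rt
def cam(name,obs=None):
    k=get_calibration(name)
    if name!='wrist': R=np.array(k['R']);return k,R,np.array(k['t']).ravel()
    M=np.array(k['mount']); T=np.eye(4); T[:3,:3]=Rt.from_euler('xyz',obs['ee_rot'],degrees=True).as_matrix(); T[:3,3]=obs['tcp_pos']
    W=np.linalg.inv(T@M); return k,W[:3,:3],W[:3,3]
def world(c,px,z):
    k,R,t=c; d=R.T@np.array([(px[0]-k['cx'])/k['fx'],(px[1]-k['cy'])/k['fy'],1]); o=-R.T@t
    return o+d*(z-o[2])/d[2]
def pix(c,X):
    k,R,t=c; p=R@np.array(X)+t; return np.array([k['fx']*p[0]/p[2]+k['cx'],k['fy']*p[1]/p[2]+k['cy']])
E
python3 - <<'E'
from h import *
o=get_obs(); print(o['ee_rot'])
c=cam('top')
C=world(c,(252,164.3),128);C2=world(c,(252.5,164.7),100);P=world(c,(267.5,155.2),130);N=world(c,(230.4,176.6),108);H=world(c,(270.3,136.2),98)
for n,p in dict(C=C,C2=C2,P=P,N=N,H=H).items(): print(n,p.round(1),np.hypot(*(p-C)[:2]).round(1),np.degrees(np.arctan2(*(p-C)[1::-1])).round(1))
M=np.array(get_calibration('wrist')['mount']);print(M.round(2).tolist(),get_calibration('wrist')['fx'])
best=None
for yaw in range(-180,180,15):
  for z in (330,280):
    R=Rt.from_euler('xyz',[180,0,yaw],degrees=True).as_matrix()
    # camera axis hits lid plane: solve tcp so axis at z=108 meets C
    d=R@M[:3,2]; o3=R@M[:3,3]; s=(108-z-o3[2])/d[2]; q=C-(o3+d*s); q[2]=z
    j=solve_ik(q,[180,0,yaw])
    print(yaw,z,q.round(),None if j is None else np.round(j))
E
```

```text
[ 1.79995796e+02 -4.18233819e-04  1.83232995e+01]
C [581.2   9.8 128. ] 0.0 0.0
C2 [583.    8.9 100. ] 2.1 -27.0
P [606.7 -33.5 130. ] 50.2 -59.5
N [548.   71.3 108. ] 69.9 118.3
H [665.6 -41.8  98. ] 98.9 -31.5
[[0.0, -0.95, -0.31, 80.42], [1.0, 0.0, -0.0, 0.12], [0.0, -0.31, 0.95, -142.68], [0.0, 0.0, 0.0, 1.0]] 283.1274471415781
-180 330 [541.  10. 330.] [ -6.  -2.  97.   0.  85. -96.]
-180 280 [558.  10. 280.] [ -6.   2.  99.   0.  79. -96.]
-165 330 [542.  -0. 330.] [  -7.   -1.   97.    0.   85. -112.]
-165 280 [558.   4. 280.] [  -7.    2.   99.    0.   79. -112.]
-150 330 [546. -10. 330.] [  -8.   -1.   96.    0.   85. -128.]
-150 280 [561.  -2. 280.] [  -7.    2.   98.    0.   79. -127.]
-135 330 [553. -18. 330.] [  -9.   -0.   96.    0.   85. -144.]
-135 280 [564.  -7. 280.] [  -8.    3.   98.    0.   79. -143.]
-120 330 [561. -25. 330.] None
-120 280 [569. -10. 280.] None
-105 330 [571. -29. 330.] None
-105 280 [575. -13. 280.] None
-90 330 [581. -30. 330.] None
-90 280 [581. -14. 280.] None
-75 330 [591. -29. 330.] None
-75 280 [587. -13. 280.] None
-60 330 [601. -25. 330
[... 989 characters left out ...]
80.] [-4.  6. 95. -0. 80. 11.]
90 330 [581.  50. 330.] [-2.  4. 92.  0. 85. -2.]
90 280 [581.  33. 280.] [-4.  5. 95.  0. 79. -4.]
105 330 [571.  49. 330.] [ -2.   2.  93.   0.  85. -17.]
105 280 [575.  33. 280.] [ -4.   4.  96.   0.  79. -19.]
120 330 [561.  45. 330.] [ -3.   1.  94.   0.  85. -33.]
120 280 [570.  30. 280.] [ -4.   4.  97.   0.  79. -34.]
135 330 [553.  38. 330.] [ -3.   0.  95.   0.  85. -48.]
135 280 [565.  27. 280.] [ -4.   3.  98.   0.  79. -49.]
150 330 [547.  30. 330.] [ -4.  -1.  96.   0.  85. -64.]
150 280 [561.  22. 280.] [ -5.   3.  98.   0.  79. -65.]
165 330 [543.  20. 330.] [ -5.  -1.  97.   0.  85. -80.]
165 280 [559.  16. 280.] [ -6.   2.  98.   0.  79. -81.]
```

```bash
python3 - <<'E'
from h import *
grip(0)
goto([616,-10,330],[180,0,-30]); wait(0.2)
o=get_obs(); im=get_image('wrist'); c=cam('wrist',o); np.save('o1.npy',o,allow_pickle=True)
cv2.imwrite('pics/w1.png',im[:,:,::-1])
C=np.array([581.8,9.5,0]);u=lambda a:np.array([np.cos(np.radians(a)),np.sin(np.radians(a)),0])
print(o['t'],o['tcp_pos'],o['grip_width'])
for n,X in dict(C=C+[0,0,128],P=C+50*u(-60)+[0,0,130],N=C+72*u(118.5)+[0,0,108],H=C+98*u(-31.5)+[0,0,91]).items(): print(n,pix(c,X).round(1))
E
```

```text
4.1333 [615.96577054 -10.62675099 329.8682944 ] 0.022263286380230323
C [252.7 200.4]
P [272.9 167.8]
N [226.4 236.5]
H [254.6 120.1]
```

View pics/w1.png

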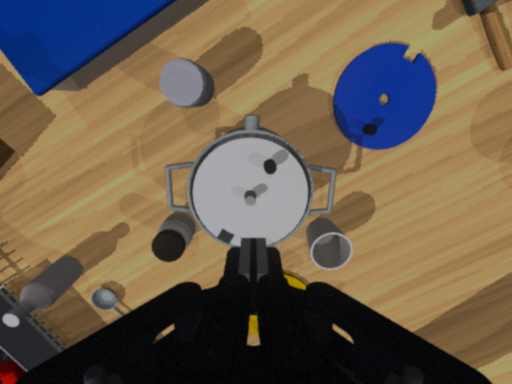

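The wrist picture shows the shaft at (250,198), peg at (270,166), notch at (226,237) and pin head at (252,122), all near the predicted pixels. Refining on a zoomed crop.

```bash
python3 - <<'E'
from h import *
from scipy.optimize import least_squares
im=cv2.imread('pics/w1.png'); o=np.load('o1.npy',allow_pickle=True).item(); c=cam('wrist',o)
hsv=cv2.cvtColor(im,cv2.COLOR_BGR2HSV)
m=((hsv[:,:,2]>125)&(hsv[:,:,1]<45)).astype('uint8')
n,l,s,_=cv2.connectedComponentsWithStats(m); k=l[215,270]; print(k,s[k])
cn=max(cv2.findContours((l==k).astype('uint8'),0,1)[0],key=len)[:,0,:]
W=np.array([world(c,p,108) for p in cn])[:,:2]
W0=np.array([581.8,9.5])
r=least_squares(lambda v:np.hypot(*(W-v[:2]).T)-v[2],[*W0,78],loss='soft_l1',f_scale=1); print(r.x)
d=(im.max(2)<45).astype('uint8'); n,l,s,ce=cv2.connectedComponentsWithStats(d)
for q,e in zip(s,ce):
    if 15<q[4]<400 and 200<e[0]<310 and 120<e[1]<260: print(q,e.round(1))
cv2.imwrite('pics/w1c.png',cv2.resize(im[108:258,180:330],(600,600),interpolation=cv2.INTER_CUBIC))
E
```

```text
9 [ 193  138  115  108 9077]
[584.37073918  12.35066898  76.74994943]
[265 160  10  13 110] [269.6 166. ]
```

View pics/w1c.png

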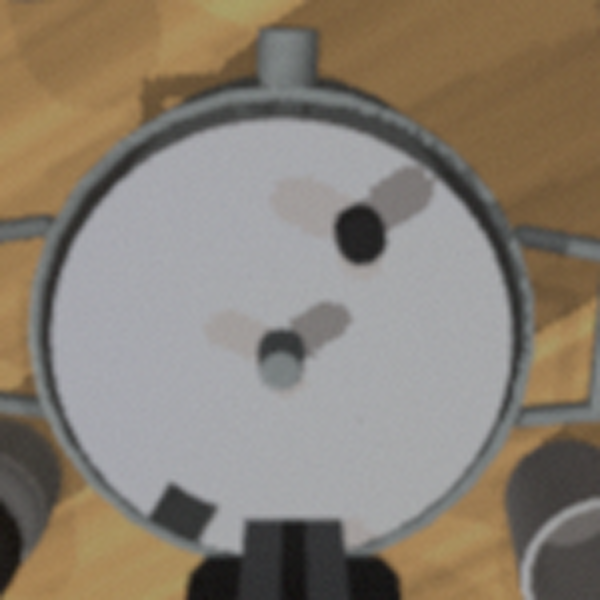

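```bash
python3 - <<'E'
from h import *
o=np.load('o1.npy',allow_pickle=True).item(); c=cam('wrist',o)
f=lambda u,v:((u+.5)/4-.5+180,(v+.5)/4-.5+108)
C=world(c,f(280,370),128);print(C.round(1))
for C in (C,np.array([584.4,12.35,0])):
  for n,(p,z) in dict(P=(f(361,240),130),N=(f(183,512),107),H=(f(288,57),92)).items():
    X=world(c,p,z)-C; print(n,np.hypot(*X[:2]).round(1),np.degrees(np.arctan2(X[1],X[0])).round(1))
  
E
```

```text
[584.1  12.7 128. ]
P 49.9 -60.3
N 70.3 120.0
H 95.4 -31.6
P 49.5 -60.3
N 70.8 120.1
H 95.0 -31.4
```

```bash
cat >> h.py <<'E'
C0=np.array([583.5,11.5])
u=lambda a:np.array([np.cos(np.radians(a)),np.sin(np.radians(a))])
def pose(phi,gap,z):  # tool behind the peg (peg at phi, turning clockwise); gap from contact
    p=C0+50*u(phi)+(19+gap)*u(phi+90); return [*p,z],[180,0,(phi+270+180)%360-180]
E
python3 - <<'E'
from h import *
for a in range(-60,-212,-15): assert solve_ik(*pose(a,0,114)) is not None,a
goto(*pose(-60.3,8,180)); p,r=pose(-60.3,8,114); move_l(p,r,120)
print(get_obs()['t'],np.round(get_obs()['joint_pos']),np.round(get_obs()['wrist_force'],1))
p,r=pose(-60.3,0,114); move_l(p,r,50)
a=-60.3
while a>-207.5:
    a=max(a-12,-207.5); p,r=pose(a,0,114); move_l(p,r,45); o=get_obs(); F=np.array(o['wrist_force'])
    print(a,round(o['t'],1),F.round(1),'tang',(F[:2]@u(a+90)).round(1),'rad',(F[:2]@u(a)).round(1))
    if np.linalg.norm(F)>25: print('stop');break
p,r=pose(a,10,114); move_l(p,r,80); p,r=pose(a,10,180); move_l(p,r,150)
E
```

```text
8.3667 [  -8.   20.   96.    0.   64. -128.] [-0.3 -0.   0.4]
-72.3 9.1 [0.4 0.1 0.5] tang 0.4 rad 0.0
-84.3 9.5 [ 0.1 -0.3  0.2] tang 0.1 rad 0.3
-96.3 9.9 [ 0.8 -0.7  0.7] tang 0.9 rad 0.6
-108.3 10.3 [0.  0.2 0.1] tang -0.0 rad -0.2
-120.3 10.7 [-0.8  0.1 -0.3] tang -0.7 rad 0.3
-132.3 11.1 [-0.1 -0.3 -0.7] tang 0.1 rad 0.3
-144.3 11.5 [ 0.1  1.  -0.6] tang -0.8 rad -0.6
-156.3 11.9 [-0.3 -1.1  0.9] tang 0.9 rad 0.7
-168.3 12.3 [-0.4  1.   0.2] tang -1.1 rad 0.2
-180.3 12.7 [-0.1 -0.5  0.2] tang 0.5 rad 0.1
-192.3 13.1 [0.4 0.4 0.3] tang -0.4 rad -0.3
-204.3 13.5 [-1.1  0.2 -0.1] tang 0.2 rad 1.1
-207.5 13.7 [0.4 0.6 0.1] tang -0.7 rad -0.1
```

```bash
cat >> h.py <<'E'
def look(name):
    goto([616,-10,330],[180,0,-30]); wait(0.2)
    o=get_obs(); im=get_image('wrist')[:,:,::-1].copy(); np.save(name+'.npy',o,allow_pickle=True)
    cv2.imwrite(f'pics/{name}.png',cv2.resize(im[108:258,180:330],(600,600),interpolation=cv2.INTER_CUBIC)); print(o['t'])
def ang(name,**pts):
    c=cam('wrist',np.load(name+'.npy',allow_pickle=True).item())
    f=lambda u,v:((u+.5)/4-.5+180,(v+.5)/4-.5+108)
    for n,(a,b,z) in pts.items():
        X=world(c,f(a,b),z)[:2]-[584.2,12.5]; print(n,np.hypot(*X).round(1),np.degrees(np.arctan2(X[1],X[0])).round(1))
E
python3 -c "
from h import *
look('w2')"
```

```text
16.2167
```

View pics/w2.png

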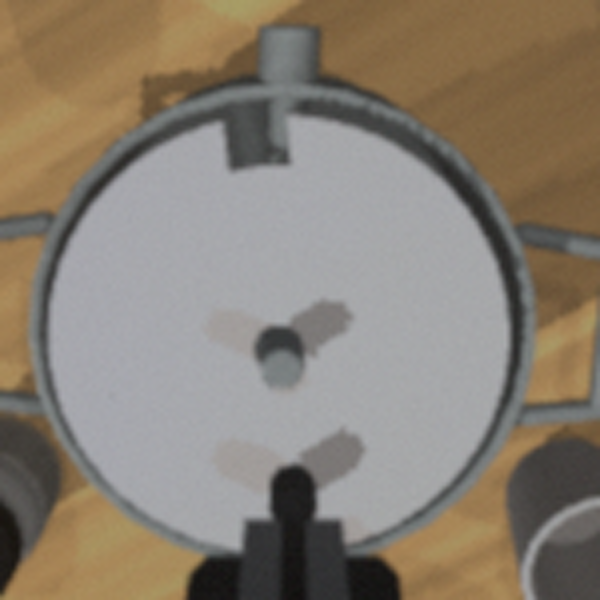

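```bash
python3 -c "
from h import *
ang('w2',N=(260,166,108),L=(230,168,108),R=(290,164,108),H=(289,57,92),Hl=(260,57,91),Hr=(319,57,91),pinL=(271,135,95))"
```

```text
N 61.9 -23.5
L 63.1 -14.7
R 62.2 -32.4
H 94.4 -31.4
Hl 94.6 -25.7
Hr 95.1 -37.3
pinL 69.8 -27.0
```

The pin shows in the notch's right part (u≈271–290 in the crop). The notch centre is at −23.5° and the pin at about −31.6°, so it needs 8° more.

```bash
python3 - <<'E'
from h import *
goto(*pose(-206,10,160)); p,r=pose(-206,10,114); move_l(p,r,120)
for a in (-206,-211,-215.6):
    p,r=pose(a,0,114); move_l(p,r,40)
wait(0.1); p,r=pose(a,10,114); move_l(p,r,80); p,r=pose(a,10,160); move_l(p,r,150)
look('w3')
E
```

```text
21.5083
```

View pics/w3.png

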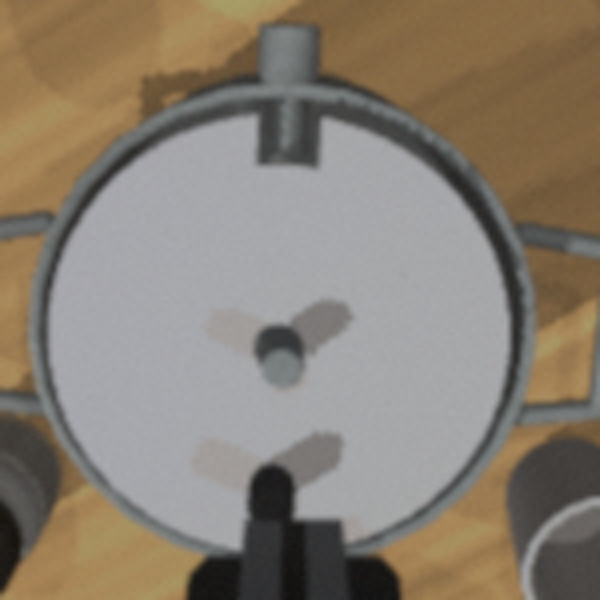

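The notch (u 258–319, centre 288.5) now sits centred over the pin (u≈289), and the peg is opposite. Now I press, watching the force.

```bash
python3 - <<'E'
from h import *
ang('w3',N=(288.5,164,108))
q=C0+38*u(-31.5); r=[180,0,-30]
goto([*q,150],r); move_l([*q,112],r,100)
b=np.array(get_obs()['wrist_force'])
z=110
while z>97:
    move_l([*q,z],r,15); o=get_obs(); f=(np.array(o['wrist_force'])-b)[2]
    print(z,round(o['tcp_pos'][2],2),round(f,1),round(o['t'],1))
    if f>14: break
    z-=1
wait(0.2); print(get_obs()['tcp_pos'],get_obs()['wrist_force'])
E
```

```text
N 62.0 -32.0
110 110.54 -0.3 23.1
109 109.03 -0.7 23.4
108 108.08 0.5 23.6
107 107.59 3.5 23.9
106 106.45 4.3 24.1
105 105.23 4.2 24.4
104 104.11 4.7 24.6
103 103.03 3.6 24.9
102 102.01 3.6 25.1
101 101.04 3.8 25.4
100 100.1 2.5 25.6
99 100.02 7.4 25.9
98 100.0 10.8 26.1
[616.12971134  -8.34969673  99.98003189] [-4.91972257  0.5725059  11.90809339]
```

It reached the firm stop at z = 100.0 (flush). Now I retreat and check.

```bash
python3 - <<'E'
from h import *
o=get_obs();p=np.array(o['tcp_pos']);q=C0+38*u(-31.5)
move_l([*q,97.5],None,10); wait(0.2); o=get_obs(); print(o['tcp_pos'][2],o['wrist_force'])
move_l([*q,160],None,120); look('w4')
im=get_image('side')[:,:,::-1]; a=cv2.imread('pics/w4.png')
b=cv2.resize(np.ascontiguousarray(im[150:240,178:273]),(400,379),interpolation=cv2.INTER_CUBIC)
cv2.imwrite('pics/fin.png',np.hstack([cv2.resize(a,(379,379)),b]))
E
```

```text
99.96769171752865 [-6.16916593 -0.12882462 14.13185146]
28.3583
```

View pics/fin.png

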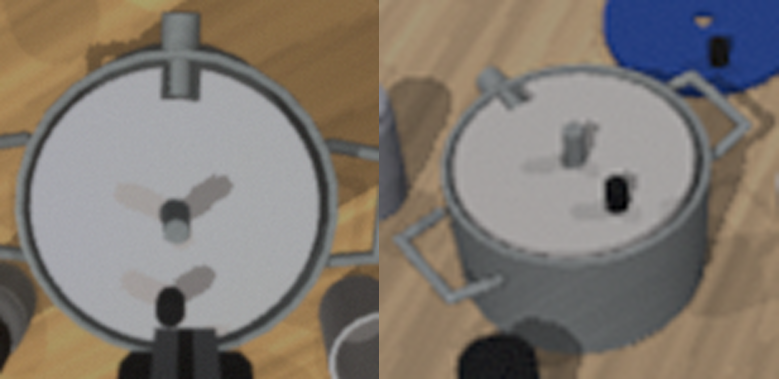

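The lid is flush within the rim, the pin stands in the notch, and the hand is clear.

```bash
python3 -c "
from station import *
print(sign_off())"
```

```text
the job is handed in; nothing more can be done
None
```

The dye pot is closed and the job handed in: I turned the lid by its peg until the notch sat over the pin (within about 1°), then pressed it down to the firm stop, flush with the rim, with about 14 N at the end. The robot clock read about 28 s, and the hand finished clear.

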